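Clamp a coin tube in the labelling cradle

TASK

Take the long coin tube from its black rest, lay it gently (not dropped) in the V-shaped groove of the labelling cradle, and push it lightly endwise until it presses on the end stop. Then swing the clamp strap over it and press the strap down just until its sprung pad bears firmly on the tube, and leave it clamped for labelling. The tube is thin plastic, so never force it, and do not disturb the stamp, the short tube or the mug.

Things in the scene. Friction and masses are not known exactly. Their poses are not given: they have to be found in the camera images.
- tube_center (a point): Centre of the long coin tube, the thing to be clamped: closed grey plastic cylinder with white ends, 34 mm diameter, 170 mm long, 0.17 to 0.33 kg. The point lies at mid-length on its axis; local x runs along the tube (both ends alike). It starts level on the rest, its axis 40 mm above the table. Thin-walled: more than 20 N against the stop, or 15 N under the clamp, cracks it.
- tube: The same tube; origin on its surface 17 mm from the axis at mid-length, x along the tube (it may have rolled).
- rest: Black plastic rest fixed to the table, where the tube starts. Origin on the table under its middle; x along the tube. Base 160 x 64 x 8 mm; two saddles, each 18 mm long and 56 mm wide, centred 65 mm either side of the middle, 32 mm high. Between them 112 mm are free for the fingers.
- cradle: The labelling cradle, fixed to the table; origin on the table under its middle, y along the groove towards the end stop, x towards the strap's hinge, z up. Grey base plate 10 mm thick (x -46 to 66 mm, y -80 to 110 mm); two aluminium 90-degree V-blocks, 25 mm long, 65 mm wide, 43 mm high, centred at y -55 and +55 mm, with 85 mm free between them for the fingers.
- cradle_seat (a point): Where the tube's centre must finally be: on the V groove's axis, 45 mm straight above the cradle's origin, axes as the cradle's; here the tube's end touches the end stop. The tube then overhangs the -y V-block by 17 mm. Sliding the tube along the Vs takes about 2 to 5 N, up to 8 N if it is also pushed down.
- stop: End stop of the cradle: dark steel plate 60 mm wide, 8 mm thick, its top 56 mm above the table. Origin on its face towards the tube, on the groove's axis, 85 mm in +y from cradle_seat; axes as the cradle's.
- strap (a joint): Angle of the clamp strap (rad): 0 lying level over the groove, 1.57 upright, up to 2.2 leaning back from the groove; starts at 1.75 to 2.1. The hinge is stiff, the strap stays where it is left: 0.5 N m swings it (about 7 N at 70 mm from the hinge). A good clamp presses 5 to 11 N on the tube: 0.73 to 1 N m about the hinge (10.5 to 14 N down at 70 mm, while moving); the hinge then holds it.
- strap_hinge (a point): Middle of the strap's hinge axis (along cradle y), at x 46, y 55, z 78 mm in the cradle frame; axes as the cradle's. Dark ears either side reach 84 mm above the table. The closed strap points to -x from here, over the groove and the +y V-block.
- strap_end (a point): Middle of the free end edge of the clamp strap, on its outer (upper when closed) face. Steel flat, 94 mm long from the hinge axis, 22 mm wide, 6 mm thick. Under it, 46 mm from the hinge, a screw carries an 18 mm rubber pad on a spring (2.5 N per mm, 6 mm travel). The screw setting varies and is not measured: the pad meets the tube at some angle between -0.16 and 0.21, felt as a rising load.
- stamp: Self-inking stamp standing on the table, 46 x 40 x 76 mm high, black handle; leave it alone. Origin under its middle.
- short_tube: Short thin coin tube standing upright, 26 mm diameter, 70 mm high; leave it alone. Origin under its middle.
- mug: White mug, 80 mm diameter, 90 mm high, handle at +y; leave it alone. Origin under its middle.
There are look-alikes about, which are no part of the job. There is more than one size of the cradle; the one meant has the size given above. There is more than one size of the tube; the job needs the smaller.

How it is judged:
By the outcome, as a careful person would: the job done as asked, in the order asked, and still so for the second after the job is handed in, with the robot touching nothing.
It also fails if it takes over 72 s, if anything falls off the work surface, if the arm or the gripper's body presses on something with over 40 N, if the wrist force passes 120 N, or if a joint passes its speed limit or range.

ROBOT

A 6-joint arm with a two-finger parallel gripper is mounted at the origin on the work surface. World frame = base frame: x ahead of the robot, y to its left, z up, the work surface at z = 0. Lengths are in mm, angles in rad, forces in N, time in s.
With the tool pointing down it reaches from about 275 to 750 mm from the base axis. Payload 10.2 kg.
Tool frame: the origin (TCP) lies between the finger pads; the fingertips stand 17 mm ahead of it and the grasp point (between the pads) lies 2 mm behind it (tips_ahead is the distance from the TCP to the fingertips, in mm); z points along the fingers, y is the line along which they close (so a half turn about z gives the same grasp; the last joint's range is limited). The gripper opens to 85 mm and grips with 20 to 120 N. Pads are 22 mm wide; open, the fingers measure 114 mm over their backs; the gripper's body (76 mm by 85 mm) begins 54 mm behind the grasp point. The pads swing forward as they close: fully open they stand 13 mm farther back than shut.
Start: joints at [0.92, 0.313, 1.498, -0, 1.331, -0.223], TCP at [217.82, 477.688, 248.294] pointing down, gripper open.
Joint ranges: [-2.94, 2.94], [-0.97, 2.17], [0.19, 2.56], [-1.23, 4.37], [0.02, 3.11], [-2.88, 2.88]. Speed limits (rad/s): [2.39, 2.39, 3.01, 3.14, 3.14, 3.14].

INTERFACE

Orientations are given as a unit quaternion [w, x, y, z].
In Python, from rig import sense, capture, finish_job, boxes_of, tips_ahead gives the robot as it stands.
- The arm moves only by the tool drive_tool, never from a script. Its argument "commands" is text: rows parted by semicolons, each of 7 numbers parted by spaces: the shift along the world's x, y, z in units of 0.1 m (1.0 is 0.1 m), then the turn, a rotation vector about the world's x, y, z in units of pi/4 rad (1.0 is pi/4 rad), then the opening in per cent of the stroke, from 0 (shut) to 100 (fully open). A call has 1 to 20 rows; each row shifts and turns the commanded pose from where the row before left it; what a row does not reach is not made up. A row lasts 1/12 s, in which the tool goes at most 41.7 mm and 7.16 degrees, less where a joint would pass 70% of its speed; a pose out of reach is approached as far as the arm can. A call with a number of a shift or a turn outside -1 to 1 is refused whole. A call with a gripper value outside its range is refused whole. The fingers move at their own pace and stop on an object; "force" is the grip in N (left out, the last holds). Time passes only in rows, so rows that do not move let the fingers close. It gives the time, the measured TCP pose, the force, the opening and the grip force at its end, in the units of the state.
- sense(): the state, without advancing time (a new reading comes with each control period).
- capture(name): name is "scene" or "side" or "wrist"; returns a dict with "pixels" (420x560x3 uint8, blue, green, red), "fov_y" (degrees; the focal length in pixels is half the picture's height over the tangent of half this angle, whatever the lens; pixels are square), "cx", "cy" (the principal point, pixels), "position" and "attitude" of the camera in the world; the wrist camera has in their place "tool_from_camera" (4x4, takes a point from camera to tool coordinates, whose origin is the TCP and whose axes are the flange's). Camera axes: x right, y down, z forward; pixel columns grow to the right and rows downward; lengths in mm; the calibration is good to about 2 mm. A picture is of the moment at which its call begins: read the wrist's pose just before it. There is no depth.
- finish_job(): hands the job in; it is judged then, once.
Trained networks look in a picture, given as the dict that the camera call returned (one of the last four; its "shot" number tells which), for a name from the list of things; names that differ only in an ending like _2 or _b are one class to them, and where a whole thing is asked for, a point or a joint stands for the part that bears it (a point fixed in the world has none). Each returns a list of dicts, best first, with "confidence" (0 to 1); they miss things now and then, are a little off and sometimes report something else, mostly with a low value. They report only what shows in the picture. A call takes as long as a camera call. They do not tell look-alikes from the thing itself.
- boxes_of(picture, name): "position" ([column, row] in pixels, amid what is visible of it).
The state is a dict: "time_s": time; "joints": joint angles; "dq": joint speeds; "tau": joint torques, N m; "eef_pos": TCP position; "ee_rot": TCP orientation; "force": force on the tool from outside, world axes, zero at the start; "wrist_torque": the same for the moment, N m; "grip_width": opening from 0.0 (shut) to 1.0 (fully open); "grip_force": force on a finger pad.
Only numpy, scipy, OpenCV 4.12 (cv2) and the standard library are available. Lean on these libraries where they do the work, as an engineer would, in place of code of your own. Each camera call takes 0.05 s, during which the arm holds its last target. There are 200 camera calls.

## Working session

There is one attempt and no reset: what is moved stays moved. The work goes in short steps, Python scripts to look and compute and a tool call to move; the robot and the scene stay as the last step left them, time stands still between calls to the robot, and variables do not carry over. Pictures are saved under pics/ and viewed, at most 10 in all, crops included, and the job is handed in when it is done.

Besides the shell and the picture viewer there is one more tool, called after "Request:" as name(argument=value, ...), one argument or row to a line, values as JSON. drive_tool: Moves the arm, as the interface text tells. Shifts and turns lie within -1 to 1; 1 stands for 0.1 m of shift or pi/4 rad of turn. Its arguments: {"type":"object","properties":{"commands":{"type":"string"},"force":{"type":"number"}},"required":["commands"]}

```bash
mkdir -p pics; ls; cat > h.py <<'E'
import numpy as np, cv2
from scipy.spatial.transform import Rotation as R
from rig import *
def q2R(q): return R.from_quat([q[1],q[2],q[3],q[0]]).as_matrix()
def cam(p,s=None):
    if 'position' in p:
        a=np.array(p['attitude'],float)
        return (q2R(a) if a.size==4 else a.reshape(3,3)), np.array(p['position'])
    T=np.array(p['tool_from_camera']); Rt=q2R(s['ee_rot'])
    return Rt@T[:3,:3], Rt@T[:3,3]+np.array(s['eef_pos'])
def ray(p,uv,s=None):
    f=p['pixels'].shape[0]/2/np.tan(np.radians(p['fov_y'])/2)
    Rc,t=cam(p,s); return t, Rc@np.array([(uv[0]-p['cx'])/f,(uv[1]-p['cy'])/f,1.])
def onz(p,uv,z,s=None):
    t,d=ray(p,uv,s); return t+d*(z-t[2])/d[2]
def proj(p,X,s=None):
    f=p['pixels'].shape[0]/2/np.tan(np.radians(p['fov_y'])/2)
    Rc,t=cam(p,s); c=(np.atleast_2d(X)-t)@Rc
    return np.c_[f*c[:,0]/c[:,2]+p['cx'],f*c[:,1]/c[:,2]+p['cy']]
def save(p,n): cv2.imwrite('pics/'+n+'.png',p['pixels'])
E
python3 - <<'E'
from h import *
s=sense();print({k:np.round(v,3) for k,v in s.items()}, tips_ahead)
for c in('scene','side'):
    p=capture(c);save(p,c+'0');print(c,p.get('position'),p.get('attitude'),p['fov_y'],p['cx'],p['cy'])
    for n,z in (('tube',40),('rest',10),('cradle',20),('stop',40),('strap',120),('stamp',40),('short_tube',35),('mug',45)):
        for b in boxes_of(p,n): print(n,np.round(b['position']),round(b['confidence'],2),np.round(onz(p,b['position'],z)))
E
```

```text
pics
{'time_s': np.float64(0.0), 'joints': array([ 0.92 ,  0.313,  1.498,  0.   ,  1.331, -0.223]), 'dq': array([-0.001, -0.002,  0.002, -0.002,  0.   , -0.   ]), 'tau': array([-2.0000e-03, -4.1226e+01, -2.5975e+01, -0.0000e+00,  4.0000e-03,
       -0.0000e+00]), 'eef_pos': array([217.674, 477.491, 247.733]), 'ee_rot': array([-0.   ,  0.212,  0.977, -0.001]), 'force': array([-0.341, -0.167, -0.554]), 'wrist_torque': array([-0.009,  0.01 ,  0.001]), 'grip_force': np.float64(0.0), 'grip_width': np.float64(1.0)} 17.0
scene [1066.85477252 -416.70371234  552.41262068] [-0.40440998  0.76957041  0.44271259 -0.2195894 ] 56.57326155849922 278.37525271805134 215.9049936195759
tube [349. 171.] 0.91 [359. 241.  40.]
tube [370. 202.] 0.81 [505. 187.  40.]
rest [372. 218.] 0.85 [528. 181.  10.]
cradle [247. 261.] 0.92 [ 529. -158.   20.]
cradle [184. 217.] 0.6 [ 320. -215.   20.]
cradle [120. 294.] 0.59 [ 495. -401.   20.]
stop [258. 225.] 0.71 [457. -93.  40.]
strap [270. 217.] 0.71 [ 539. -111.  120.]
strap [127. 268.] 0.52 [ 550. -381.  120.]
strap [185. 196.] 0.44 [ 390. -226.  120.]
stamp [31
[... 314 characters left out ...]
5206  0.15864114] 55.089538964779116 275.7841358432503 205.4509865697123
tube [212. 182.] 0.87 [497. 180.  40.]
rest [208. 197.] 0.87 [472. 160.  10.]
cradle [290. 250.] 0.95 [ 502. -151.   20.]
cradle [226. 313.] 0.72 [ 293. -222.   20.]
cradle [367. 337.] 0.68 [ 460. -413.   20.]
stop [261. 236.] 0.84 [465. -95.  40.]
stop [345. 315.] 0.62 [ 450. -366.   40.]
stop [199. 301.] 0.6 [ 261. -184.   40.]
strap [292. 195.] 0.82 [ 546. -101.  120.]
strap [359. 309.] 0.8 [ 418. -416.  120.]
strap [211. 293.] 0.52 [ 253. -251.  120.]
stamp [341. 209.] 0.8 [ 687. -124.   40.]
stamp [294. 250.] 0.62 [ 492. -177.   40.]
short_tube [287. 172.] 0.71 [703. 111.  35.]
mug [313. 180.] 0.63 [719.  17.  45.]
```

```bash
python3 - <<'E'
import cv2
for c,(x0,y0,x1,y1) in(('scene',(80,130,450,340)),('side',(170,130,450,390))):
    im=cv2.imread(f'pics/{c}0.png')[y0:y1,x0:x1]
    k=min(800/im.shape[1],600/im.shape[0]);print(k);cv2.imwrite(f'pics/{c}0c.png',cv2.resize(im,None,fx=k,fy=k,interpolation=cv2.INTER_CUBIC))
E
```

```text
2.1621621621621623
2.3076923076923075
```

View pics/scene0c.png

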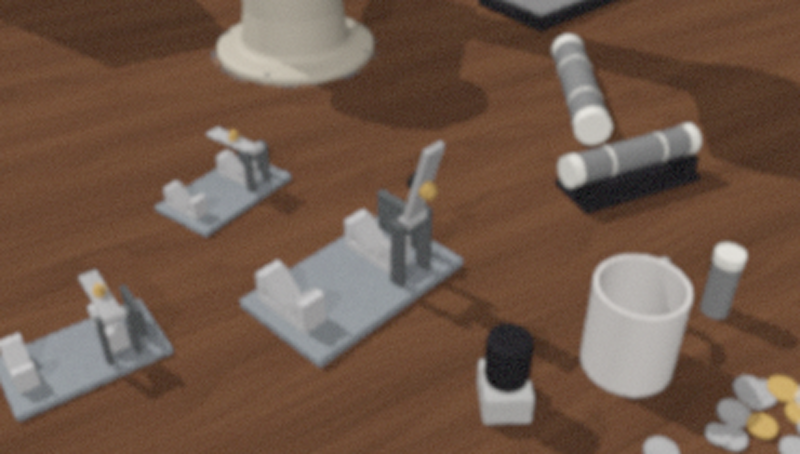

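View pics/side0c.png

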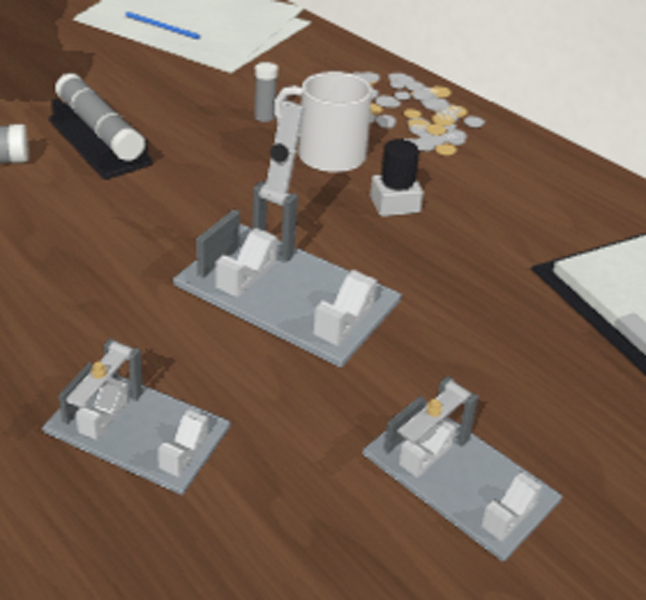

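The intended cradle is the largest one: in the scene crop its plate corners are at (242,302), (322,360) and (463,262), and the strap leans back. The tube on the black rest runs from (570,170) to (690,137).

```bash
python3 - <<'E'
from h import *
for c,k,o,pl,tb in(('scene',2.16216,(80,130),[(242,300),(322,358),(463,260)],[(572,170),(691,137)]),('side',2.30769,(170,130),[(174,281),(341,358),(400,295)],[(68,86),(128,145)])):
    p=capture(c)
    C=[onz(p,np.array(u)/k+o,10) for u in pl]; print(c,np.round(C),[np.round(np.linalg.norm(C[i]-C[i+1])) for i in (0,1)])
    print(np.round([onz(p,np.array(u)/k+o,40) for u in tb]))
E
```

```text
scene [[ 486. -260.   10.]
 [ 588. -226.   10.]
 [ 538.  -50.   10.]] [np.float64(108.0), np.float64(183.0)]
[[499. 115.  40.]
 [512. 280.  40.]]
side [[ 425.  -89.   10.]
 [ 484. -262.   10.]
 [ 586. -234.   10.]] [np.float64(183.0), np.float64(106.0)]
[[511. 274.  40.]
 [497. 109.  40.]]
```

Request:
drive_tool(
  commands="0.24 -0.24 0 0 0 -0.13 100;0.24 -0.24 0 0 0 -0.13 100;0.24 -0.24 0 0 0 -0.13 100;0.24 -0.24 0 0 0 -0.13 100;0.24 -0.24 0 0 0 -0.13 100;0.24 -0.24 0 0 0 -0.13 100;0.24 -0.24 0 0 0 -0.13 100;0.24 -0.24 0 0 0 -0.13 100;0.24 -0.24 0 0 0 -0.13 100;0.24 -0.24 0 0 0 -0.13 100;0.24 -0.24 0 0 0 -0.13 100;0.24 -0.24 0 0 0 -0.13 100;0 0 0 0 0 0 100;0 0 0 0 0 0 100",
  force=30,
)

```text
time_s: 2.17
eef_pos: [506.5, 188.6, 247.9]
ee_rot: [-0.0, 0.736, 0.677, -0.0]
force: [-0.2, 0.4, -0.2]
grip_width: 0.999
grip_force: 0.0
```

```bash
python3 - <<'E'
from h import *
s=sense();p=capture('wrist');save(p,'w1');print(s['eef_pos'],s['ee_rot'],p['tool_from_camera'],p['fov_y'],q2R(s['ee_rot'])[:,1])
for b in boxes_of(p,'tube'): print(b,onz(p,b['position'],50,s))
E
```

```text
[506.5082601  188.58020306 247.8836165 ] [-2.27009653e-04  7.36305509e-01  6.76649160e-01 -2.44559445e-04] [[-7.59834310e-04 -9.59438075e-01 -2.81918432e-01  7.26836872e+01]
 [ 9.99999704e-01 -6.94028964e-04 -3.33274667e-04 -5.73571690e-01]
 [ 1.24096848e-04 -2.81918602e-01  9.59438318e-01 -1.25681945e+02]
 [ 0.00000000e+00  0.00000000e+00  0.00000000e+00  1.00000000e+00]] 66.00742532533451 [ 9.96440898e-01 -8.42917262e-02 -6.65258802e-04]
{'position': [99.8, 126.1], 'confidence': 0.79} [334.65225176 267.82548372  50.        ]
{'position': [278.0, 181.2], 'confidence': 0.75} [501.67083635 199.33669553  50.        ]
```

View pics/w1.png

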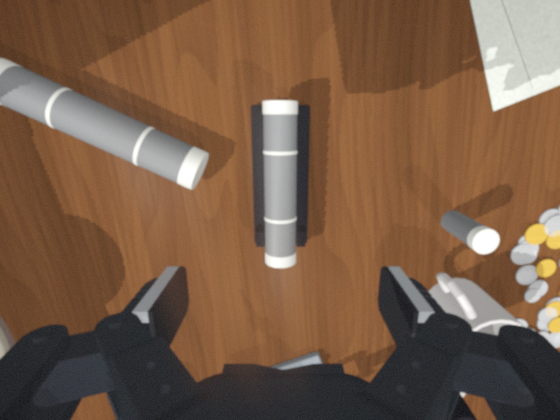

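The tube is upright in the picture, ends at (281,101) and (281,266), edges at columns 264 and 298.

```bash
python3 - <<'E'
from h import *
s=sense();p=capture('wrist');print(cam(p,s)[1])
g=cv2.cvtColor(p['pixels'],cv2.COLOR_BGR2GRAY).astype(float)
pts=[]
for r in list(range(118,146,3))+list(range(160,212,4))+list(range(226,244,3)):
    d=np.abs(cv2.GaussianBlur(g[r-1:r+2],(5,1),0).mean(0)); m=d[256:306]>85
    i=np.where(m)[0]; pts.append((256+(i[0]+i[-1])/2,r,i[-1]-i[0]+1))
pts=np.array(pts);print(pts[::4])
W=np.array([onz(p,q[:2],42,s) for q in pts])
f=np.polyfit(W[:,1],W[:,0],1);print('x=',f, 'angle dir',np.degrees(np.arctan2(1,f[0])),'x@195',np.polyval(f,195))
print(onz(p,(281,101),57,s),onz(p,(281,266),40,s),onz(p,(281,255),57,s))
E
```

```text
[510.76431263 262.5711107  373.93358936]
[[281.  118.   35. ]
 [281.  130.   35. ]
 [281.  142.   35. ]
 [280.5 168.   34. ]
 [280.5 184.   34. ]
 [280.5 200.   34. ]
 [280.5 229.   32. ]
 [280.5 241.   32. ]]
x= [8.88139065e-02 4.85389567e+02] angle dir 84.92465466328129 x@195 502.70827909559637
[510.05485838 277.08291949  57.        ] [495.27914961 101.68737374  40.        ] [497.13568743 122.64712854  57.        ]
```

Request:
drive_tool(
  commands="-0.025 -0.043 -0.3 0 0 -0.003 100;-0.026 -0.043 -0.3 0 0 -0.003 100;0 0 -0.3 0 0 0 100;0 0 -0.3 0 0 0 100;0 0 -0.3 0 0 0 100;0 0 -0.25 0 0 0 100;0 0 -0.18 0 0 0 100;0 0 -0.15 0 0 0 100;0 0 0 0 0 0 100;0 0 0 0 0 0 100",
)

```text
time_s: 3.15
eef_pos: [500.2, 181.8, 40.5]
ee_rot: [-0.0, 0.737, 0.676, -0.0]
force: [-0.2, 0.4, -0.1]
grip_width: 0.996
grip_force: 0.0
```

```bash
python3 - <<'E'
from h import *
s=sense();p=capture('side');save(p,'s2');q=proj(p,s['eef_pos'])[0];print(s['eef_pos'],s['force'],q)
im=p['pixels'];u,v=q.astype(int);im=im[max(0,v-90):v+60,max(0,u-100):u+100];cv2.imwrite('pics/s2c.png',cv2.resize(im,None,fx=3,fy=3))
E
```

```text
[500.2308109  181.78850582  40.47519719] [-0.22407313  0.43544839 -0.09142536] [212.23264883 181.03444474]
```

View pics/s2c.png

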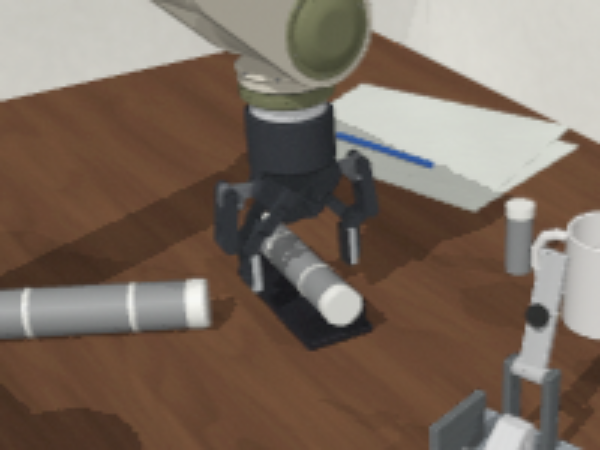

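The fingers straddle the tube on the rest. I close now.

Request:
drive_tool(
  commands="0.01 0 0 0 0 0 60;0 0 0 0 0 0 55;0 0 0 0 0 0 50;0 0 0 0 0 0 46;0 0 0 0 0 0 43;0 0 0 0 0 0 40;0 0 0 0 0 0 37;0 0 0 0 0 0 34;0 0 0 0 0 0 30;0 0 0 0 0 0 30;0 0 0 0 0 0 30;0 0 0 0 0 0 30",
  force=30,
)

```text
time_s: 4.2
eef_pos: [501.9, 181.1, 40.6]
ee_rot: [0.0, 0.737, 0.676, 0.0]
force: [-1.7, -1.0, 5.4]
grip_width: 0.384
grip_force: 29.6
```

Request:
drive_tool(
  commands="0 0 0.05 0 0 0 30;0 0 0.1 0 0 0 30;0 0 0.2 0 0 0 30;0 0 0.3 0 0 0 30;0 0 0.3 0 0 0 30;0 0 0.3 0 0 0 30;0 0 0.3 0 0 0 30;0 0 0.3 0 0 0 30;0 0 0.15 0 0 0 30;0 0 0 0 0 0 30;0 0 0 0 0 0 30",
)

```text
time_s: 5.12
eef_pos: [501.4, 181.1, 240.2]
ee_rot: [0.0, 0.737, 0.676, 0.0]
force: [0.0, -0.5, -3.4]
grip_width: 0.386
grip_force: 30.5
```

Request:
drive_tool(
  commands="-0.03 -0.15 0 0 0 0 30;-0.068 -0.3 0 0 0 0 30;-0.068 -0.3 0 0 0 0 30;-0.068 -0.3 0 0 0 0 30;-0.068 -0.3 0 0 0 0 30;-0.068 -0.3 0 0 0 0 30;-0.068 -0.3 0 0 0 0 30;-0.068 -0.3 0 0 0 0 30;-0.068 -0.3 0 0 0 0 30;-0.068 -0.3 0 0 0 0 30;-0.068 -0.3 0 0 0 0 30;-0.068 -0.3 0 0 0 0 30;-0.068 -0.25 0 0 0 0 30;-0.03 -0.15 0 0 0 0 30;0 0 0 0 0 0 30;0 0 0 0 0 0 30",
)

```text
time_s: 6.45
eef_pos: [413.5, -203.8, 238.8]
ee_rot: [-0.002, 0.738, 0.675, -0.0]
force: [0.4, 1.1, -3.1]
grip_width: 0.383
grip_force: 30.4
```

```bash
python3 - <<'E'
from h import *
s=sense();p=capture('wrist');save(p,'w3');print(s['time_s'],s['eef_pos'],s['ee_rot'],s['force'],s['grip_width'])
import pickle;pickle.dump((s,p),open('w3.pkl','wb'))
E
```

```text
6.45 [ 413.47364627 -203.76170569  238.76996992] [-1.64784472e-03  7.37667446e-01  6.75162217e-01 -6.35074101e-05] [ 0.37586847  1.08281329 -3.06865231] 0.3828894626276516
```

View pics/w3.png

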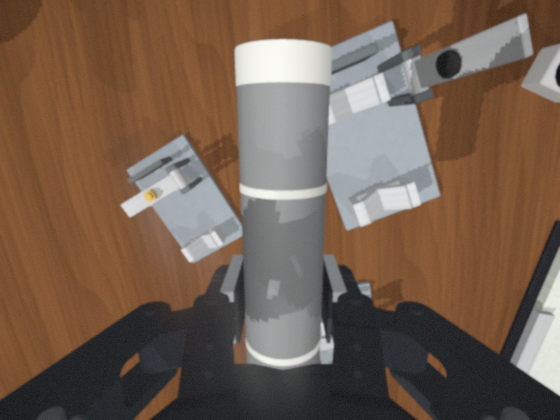

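The cradle is at upper right: plate corners near (346,230), (440,194) and (392,22), with the strap leaning out toward (525,20). I zoom in for precise corners.

```bash
python3 - <<'E'
import cv2
im=cv2.imread('pics/w3.png')[10:240,310:530];cv2.imwrite('pics/w3c.png',cv2.resize(im,None,fx=2.6,fy=2.6,interpolation=cv2.INTER_CUBIC))
E
```

```text
(no output)
```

View pics/w3c.png

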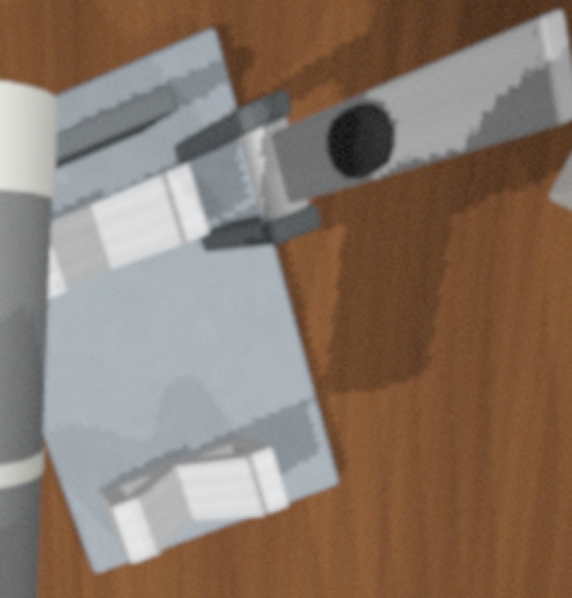

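```bash
cat > fit.py <<'E'
from h import *
import pickle
from scipy.optimize import least_squares
s,p=pickle.load(open('w3.pkl','rb'))
M=[(-46,-80,10),(66,-80,10),(66,110,10),(-32.5,-67.5,43),(32.5,-67.5,43),(32.5,-42.5,43),(-32.5,-42.5,43),(0,-67.5,21),(0,-42.5,21)]
U=np.array([(97,573),(339,482),(213,27),(129,564),(289,507),(270,447),(110,505),(195,525),(173,470)])/2.6+(310,10)
pc,ps=capture('scene'),capture('side')
Ms=[(-46,-80,10),(66,-80,10),(66,110,10)];Us=np.array([(242,300),(322,358),(463,260)])/2.16216+(80,130)
Md=[(-46,110,10),(-46,-80,10),(66,-80,10)];Ud=np.array([(174,281),(341,358),(400,295)])/2.30769+(170,130)
def w(v,m): return R.from_euler('z',v[2]).apply(np.array(m,float))+[v[0],v[1],0]
def res(v,parts=False):
    a=[proj(p,w(v,M),s)-U,proj(pc,w(v,Ms))-Us,proj(ps,w(v,Md))-Ud]
    return a if parts else np.concatenate(a).ravel()
for f in (res,lambda v:res(v,1)[0].ravel(),lambda v:np.r_[res(v,1)[1],res(v,1)[2]].ravel()):
    o=least_squares(f,[504,-174,.3],loss='soft_l1');print(o.x[:2],np.degrees(o.x[2]),o.cost)
    if f is res:
        v=o.x; print(np.round(np.concatenate(res(v,1)),1).tolist())
print('strap ang est:')
for th in(1.75,1.85,1.95,2.1):
    e=w(v,[(46-94*np.cos(th),55,78+94*np.sin(th))]); print(th,e,proj(p,e,s))
E
python3 fit.py
```

```text
[ 501.58510276 -174.14735425] 16.977856485283127 13.574208780681555
[[-0.9, 0.9], [0.4, 0.6], [0.1, -0.7], [1.0, -0.0], [-0.3, -0.6], [0.4, 0.3], [0.7, 1.3], [-0.9, -1.9], [0.7, -1.3], [-2.7, -0.7], [-2.6, 0.9], [-1.4, -1.5], [-1.5, -1.5], [-0.4, 1.1], [-0.1, -1.1]]
[ 501.39989682 -174.27049525] 16.967612013922505 5.063586257350039
[ 504.53899911 -171.98616122] 17.1367428663953 5.573368903246065
strap ang est:
1.75 [[ 545.54510273 -103.2197528   170.49467901]] [[510.9080052   41.86954178]]
1.85 [[ 554.29666304 -100.54783029  168.35986908]] [[525.11039739  35.74726066]]
1.95 [[562.80066513 -97.95148932 165.32221321]] [[537.42275324  30.32588799]]
2.1 [[574.90751246 -94.25517041 159.14168046]] [[551.84895277  23.73812619]]
```

```bash
python3 - <<'E'
from h import *
import pickle
s,p=pickle.load(open('w3.pkl','rb'))
g=cv2.cvtColor(p['pixels'],cv2.COLOR_BGR2GRAY)
col=g[20:100,278:290].mean(1); print(20+np.argmax(np.diff(col)),[20+i for i in np.where(np.abs(np.diff(col))>15)[0]])
Rt=q2R(s['ee_rot']);e=np.array(s['eef_pos'])
for r in (37,38,39,40,41):
    print(r,np.round((onz(p,(284,r),e[2]-.5+17,s)-e)@Rt,1))
for r in(120,220):
    row=g[r].astype(float); d=np.diff(row);a=220+np.argmax(d[220:260]);b=300+np.argmin(d[300:345]);print(r,a,b,np.round((onz(p,((a+b+1)/2,r),e[2],s)-e)@Rt,1))
c=np.array([501.5,-174.2]);a=np.radians(16.97);y=np.array([-np.sin(a),np.cos(a)])
for o in(-20,-18,-12): print(o,c+y*o,c+y*o-e[:2])
E
```

```text
38 [np.int64(37), np.int64(38), np.int64(39), np.int64(81), np.int64(82)]
37 [ 96.1  -0.2 -16.3]
38 [ 95.8  -0.2 -16.3]
39 [ 95.5  -0.2 -16.3]
40 [ 95.2  -0.2 -16.3]
41 [ 95.   -0.2 -16.3]
120 237 334 [71.6  0.6  0.2]
220 233 318 [32.4 -3.4  0.1]
-20 [ 507.33741889 -193.32915421] [93.86377262 10.43255148]
-18 [ 506.753677   -191.41623879] [93.28003074 12.3454669 ]
-12 [ 505.00245134 -185.67749252] [91.52880507 18.08421317]
```

Request:
drive_tool(
  commands="0.093 0.012 0 0 0 0.05 30;0.14 0.018 0 0 0 0.08 30;0.16 0.021 0 0 0 0.09 30;0.16 0.021 0 0 0 0.09 30;0.16 0.021 0 0 0 0.08 30;0.12 0.018 0 0 0 0.06 30;0.1 0.012 0 0 0 0.04 30;0 0 0 0 0 0 30;0 0 -0.1 0 0 0 30;0 0 -0.2 0 0 0 30;0 0 -0.3 0 0 0 30;0 0 -0.3 0 0 0 30;0 0 -0.3 0 0 0 30;0 0 -0.25 0 0 0 30;0 0 -0.1 0 0 0 30;0 0 -0.05 0 0 0 30;0 0 0 0 0 0 30;0 0 0 0 0 0 30",
)

```text
time_s: 8.1
eef_pos: [507.9, -191.9, 81.5]
ee_rot: [0.001, 0.594, 0.804, 0.0]
force: [-0.1, -0.8, -2.1]
grip_width: 0.384
grip_force: 30.5
```

```bash
python3 - <<'E'
from h import *
s=sense();e=np.array(s['eef_pos']);a=np.radians(16.97)
print(s['time_s'],e,s['force'],s['wrist_torque'],np.degrees(np.arctan2(*q2R(s['ee_rot'])[[1,0],1])),q2R(s['ee_rot'])[:,2])
d=e[:2]-[501.5,-174.2];print('cradle xy',d@[np.cos(a),np.sin(a)],d@[-np.sin(a),np.cos(a)])
p=capture('side');save(p,'s4');u,v=proj(p,e)[0].astype(int);cv2.imwrite('pics/s4c.png',cv2.resize(p['pixels'][v-80:v+70,u-100:u+100],None,fx=4,fy=4,interpolation=cv2.INTER_CUBIC))
E
```

```text
8.1 [ 507.93212142 -191.91898042   81.50126363] [-0.1375832  -0.75795176 -2.08836798] [-0.02625028 -0.04238717 -0.07191877] 17.06790444674769 [ 0.00169401 -0.001104   -0.99999796]
cradle xy 0.9803965741344498 -18.824804799826058
```

View pics/s4c.png

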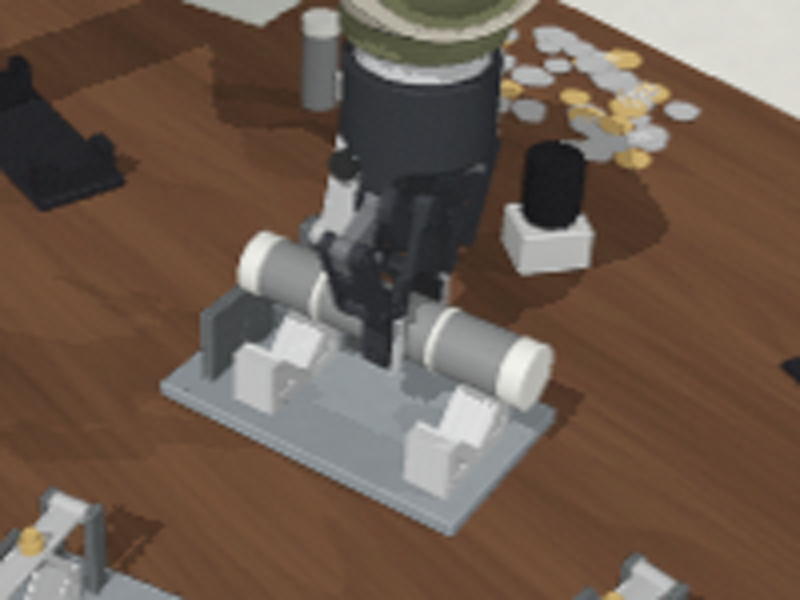

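The tube hangs aligned over the groove, with its left end just short of the stop. I lower it slowly.

Request:
drive_tool(
  commands="-0.01 -0.003 -0.06 0 0 0 30;0 0 -0.1 0 0 0 30;0 0 -0.08 0 0 0 30;0 0 -0.04 0 0 0 30;0 0 -0.02 0 0 0 30;0 0 -0.01 0 0 0 30;0 0 0 0 0 0 30;0 0 0 0 0 0 30",
)

```text
time_s: 8.82
eef_pos: [506.6, -192.0, 49.5]
ee_rot: [0.0, 0.594, 0.804, 0.0]
force: [0.7, 0.0, -3.0]
grip_width: 0.387
grip_force: 30.6
```

Request:
drive_tool(
  commands="0 0 -0.01 0 0 0 30;0 0 -0.01 0 0 0 30;0 0 0 0 0 0 30",
)

```text
time_s: 9.07
eef_pos: [506.4, -191.9, 47.2]
ee_rot: [-0.0, 0.594, 0.804, -0.0]
force: [-0.1, -0.1, -2.3]
grip_width: 0.384
grip_force: 30.6
```

Request:
drive_tool(
  commands="0 0 -0.01 0 0 0 30;0 0 -0.005 0 0 0 30;0 0 0 0 0 0 30",
)

```text
time_s: 9.32
eef_pos: [506.8, -192.0, 46.2]
ee_rot: [0.001, 0.594, 0.804, 0.0]
force: [0.9, 1.9, 1.3]
grip_width: 0.385
grip_force: 31.0
```

Request:
drive_tool(
  commands="0 0 -0.005 0 0 0 30;0 0 0 0 0 0 30",
)

```text
time_s: 9.48
eef_pos: [507.0, -192.0, 46.0]
ee_rot: [0.001, 0.594, 0.804, 0.0]
force: [1.4, 1.7, 4.1]
grip_width: 0.383
grip_force: 31.4
```

Request:
drive_tool(
  commands="0 0 0 0 0 0 46;0 0 0 0 0 0 50;0 0 0 0 0 0 50;0 0 0 0 0 0 50;0 0 0 0 0 0 50",
  force=20,
)

```text
time_s: 9.9
eef_pos: [506.3, -191.9, 45.2]
ee_rot: [-0.0, 0.594, 0.804, -0.0]
force: [-0.2, 0.6, 0.5]
grip_width: 0.503
grip_force: 0.0
```

Request:
drive_tool(
  commands="0 0 0 0 0 0 44;0 0 0 0 0 0 41;0 0 0 0 0 0 38;0 0 0 0 0 0 34;0 0 0 0 0 0 30;0 0 0 0 0 0 30;0 0 0 0 0 0 30",
  force=20,
)

```text
time_s: 10.48
eef_pos: [507.2, -191.8, 45.6]
ee_rot: [0.001, 0.594, 0.804, 0.001]
force: [5.1, 1.9, 1.4]
grip_width: 0.39
grip_force: 20.2
```

Request:
drive_tool(
  commands="0.012 0.004 0 0 0 0 30;0 0 0 0 0 0 30;0 0 0 0 0 0 30",
)

```text
time_s: 10.73
eef_pos: [507.4, -191.7, 45.5]
ee_rot: [-0.0, 0.594, 0.804, -0.0]
force: [-3.6, -0.2, 5.4]
grip_width: 0.391
grip_force: 20.7
```

Request:
drive_tool(
  commands="-0.003 0.0096 0 0 0 0 30;-0.003 0.0096 0 0 0 0 30;-0.003 0.0096 0 0 0 0 30;-0.003 0.0096 0 0 0 0 30;0 0 0 0 0 0 30",
)

```text
time_s: 11.15
eef_pos: [506.4, -188.5, 45.6]
ee_rot: [0.001, 0.594, 0.804, -0.001]
force: [-1.8, -5.5, 2.4]
grip_width: 0.397
grip_force: 20.5
```

Request:
drive_tool(
  commands="-0.003 0.0096 0 0 0 0 30;-0.003 0.0096 0 0 0 0 30;0 0 0 0 0 0 30",
)

```text
time_s: 11.4
eef_pos: [505.9, -186.6, 45.5]
ee_rot: [0.001, 0.594, 0.804, -0.001]
force: [-2.3, -4.1, 2.9]
grip_width: 0.389
grip_force: 20.5
```

Request:
drive_tool(
  commands="-0.003 0.0096 0 0 0 0 30;0 0 0 0 0 0 30",
)

```text
time_s: 11.57
eef_pos: [505.6, -185.7, 45.5]
ee_rot: [0.001, 0.594, 0.804, -0.001]
force: [-1.7, -4.9, 2.5]
grip_width: 0.388
grip_force: 20.5
```

Request:
drive_tool(
  commands="-0.0015 0.0048 0 0 0 0 30;0 0 0 0 0 0 30",
)

```text
time_s: 11.73
eef_pos: [505.4, -185.3, 45.6]
ee_rot: [0.001, 0.594, 0.804, -0.001]
force: [-2.4, -5.7, 1.8]
grip_width: 0.391
grip_force: 20.4
```

Request:
drive_tool(
  commands="-0.0015 0.0048 0 0 0 0 30;0 0 0 0 0 0 30",
)

```text
time_s: 11.9
eef_pos: [505.3, -184.8, 45.5]
ee_rot: [0.001, 0.594, 0.804, -0.001]
force: [-1.8, -4.7, 2.8]
grip_width: 0.388
grip_force: 20.4
```

Request:
drive_tool(
  commands="-0.0015 0.0048 0 0 0 0 30;0 0 0 0 0 0 30",
)

```text
time_s: 12.07
eef_pos: [505.1, -184.3, 45.5]
ee_rot: [0.001, 0.594, 0.804, -0.001]
force: [-2.7, -5.4, 1.4]
grip_width: 0.392
grip_force: 20.4
```

Request:
drive_tool(
  commands="-0.0015 0.0048 0 0 0 0 30;0 0 0 0 0 0 30",
)

```text
time_s: 12.23
eef_pos: [505.0, -183.8, 45.6]
ee_rot: [0.001, 0.594, 0.804, -0.001]
force: [-2.8, -5.5, 2.2]
grip_width: 0.391
grip_force: 20.4
```

Request:
drive_tool(
  commands="-0.0015 0.0048 0 0 0 0 30;0 0 0 0 0 0 30",
)

```text
time_s: 12.4
eef_pos: [504.9, -183.6, 45.5]
ee_rot: [0.001, 0.594, 0.804, -0.001]
force: [-0.9, -6.8, 2.8]
grip_width: 0.392
grip_force: 20.4
```

Request:
drive_tool(
  commands="-0.0015 0.0048 0 0 0 0 30;0 0 0 0 0 0 30",
)

```text
time_s: 12.57
eef_pos: [504.9, -183.6, 45.6]
ee_rot: [0.001, 0.594, 0.804, -0.001]
force: [-1.1, -9.5, 0.9]
grip_width: 0.392
grip_force: 20.3
```

Request:
drive_tool(
  commands="-0.001 0.003 0 0 0 0 30;0 0 0 0 0 0 30",
)

```text
time_s: 12.73
eef_pos: [505.0, -183.5, 45.6]
ee_rot: [0.002, 0.594, 0.804, -0.001]
force: [-1.0, -10.8, -0.3]
grip_width: 0.391
grip_force: 20.2
```

The tube bears on the stop: it stopped moving while the axial force rose to about 11 N. I release and lift.

Request:
drive_tool(
  commands="0 0 0 0 0 0 45;0 0 0 0 0 0 52;0 0 0 0 0 0 60;0 0 0 0 0 0 65;0 0 0 0 0 0 65;0 0 0.05 0 0 0 65;0 0 0.1 0 0 0 65;0 0 0.2 0 0 0 65;0 0 0.3 0 0 0 65;0 0 0.4 0 0 0 50;0 0 0.4 0 0 0 30;0 0 0.3 0 0 0 0;0 0 0.15 0 0 0 0;0 0 0 0 0 0 0;0 0 0 0 0 0 0;0 0 0 0 0 0 0",
)

```text
time_s: 14.07
eef_pos: [504.0, -181.3, 234.4]
ee_rot: [-0.001, 0.594, 0.804, -0.0]
force: [0.2, -0.4, -0.5]
grip_width: -0.001
grip_force: 0.0
```

```bash
python3 - <<'E'
from h import *
import pickle
s=sense();p=capture('wrist');save(p,'w5');print(s['time_s'],s['eef_pos'],s['joints'],s['force'],s['grip_width'])
pickle.dump((s,p),open('w5.pkl','wb'))
c=np.array([501.5,-174.2,0]);Rz=R.from_euler('z',16.97,degrees=True)
w=lambda m:Rz.apply(m)+c
print('stop face top corners',proj(p,w([(-30,85,56),(30,85,56)]),s),'tube far/near end top',proj(p,w([(0,85,62),(0,-85,62)]),s))
for th in(1.75,1.85,1.95,2.05): print(th,proj(p,w([(46-94*np.cos(th)+3*np.sin(th),55,78+94*np.sin(th)+3*np.cos(th))]),s))
E
```

```text
14.0667 [ 504.04163963 -181.3151687   234.37791757] [-5.64178702e-01  3.48071294e-01  1.48626624e+00  2.49283768e-05
  1.30908492e+00 -8.62063276e-01] [ 0.17913466 -0.39197142 -0.47419104] -0.0007926556296355628
stop face top corners [[249.19500226  94.19687859]
 [316.9392758   94.25905619]] tube far/near end top [[283.06070593  93.7477558 ]
 [282.87517967 271.6463932 ]]
1.75 [[397.52614045 136.11059854]]
1.85 [[411.75949135 135.89715678]]
1.95 [[424.51671181 135.60716644]]
2.05 [[435.58047642 135.25094183]]
```

View pics/w5.png

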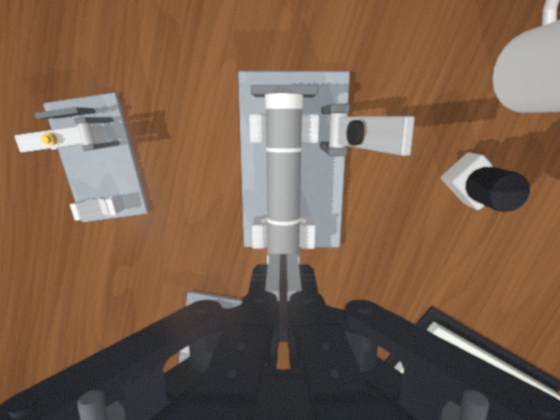

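The tube lies in both Vs with its white end at the stop plate (row 94). The strap end is at about (412,135), which matches θ≈1.86. Next I plan the strap swing.

```bash
cat > plan.py <<'E'
from h import *
A=np.radians(25);zt=np.array([-np.sin(A),-np.cos(A)]);t=np.array([np.cos(A),-np.sin(A)])
C=np.array([501.5,-174.2]);a=np.radians(16.97);X=np.array([np.cos(a),np.sin(a)]);Y=np.array([-np.sin(a),np.cos(a)])
def tcp(th,r,edge,gap=0):
    P=np.array([46,78])+r*np.array([-np.cos(th),np.sin(th)])+(3+gap)*np.array([np.sin(th),np.cos(th)])
    q=P-17*zt-edge*11*t; xy=C+X*q[0]+Y*55
    return np.r_[xy,q[1]]
def state():
    s=sense();e=np.array(s['eef_pos']);d=e[:2]-C;F=np.array(s['force'])
    q=np.array([d@X,e[2]]);Fx=F[:2]@X
    ep=q+17*zt+11*t;em=q+17*zt-11*t;o=[]
    for n,c in(('+',ep),('-',em)):
        rho=c-[46,78];T=(rho[1]*Fx-rho[0]*F[2])/1000
        L=np.hypot(*rho);th=np.arctan2(rho[1],-rho[0])-np.arcsin(3/L);o.append((n,'r %.1f th %.3f T %.3f'%(np.sqrt(L*L-9),th,T)))
    print(round(s['time_s'],2),'cradle xyz',np.round([d@X,d@Y,e[2]],1),'Fx,Fy,Fz',np.round([Fx,F[:2]@Y,F[2]],1),o)
E
python3 - <<'E'
from plan import *
print(C+X*100+Y*55, 'now',sense()['eef_pos'])
W=[tcp(1.86,72,-1,18)]+[tcp(th,r,-1) for th,r in((1.86,72),(1.7,72),(1.55,72),(1.4,72),(1.25,72),(1.1,73),(.95,75),(.8,78),(.65,82),(.5,86))]+[tcp(.43,66,1),tcp(.36,68,1),tcp(.3,69,1)]
W=np.array(W);print(np.round(W,1));print(np.round(np.diff(W,axis=0)/100,3).tolist())
E
```

```text
[581.09286908 -92.40773146] now [ 504.03867357 -181.29710374  234.07467039]
[[ 584.7  -91.3  151.8]
 [ 568.2  -96.3  156.9]
 [ 557.6  -99.6  159.8]
 [ 547.3 -102.7  160.8]
 [ 537.  -105.9  160.2]
 [ 526.9 -109.   158. ]
 [ 516.7 -112.   155.2]
 [ 506.5 -115.2  151.5]
 [ 495.9 -118.4  146.8]
 [ 485.2 -121.7  140.8]
 [ 475.  -124.8  132.6]
 [ 470.6 -126.1  128.3]
 [ 466.9 -127.2  124.8]
 [ 464.6 -128.   121.3]]
[[-0.165, -0.05, 0.051], [-0.107, -0.033, 0.029], [-0.103, -0.031, 0.01], [-0.103, -0.031, -0.006], [-0.101, -0.031, -0.022], [-0.101, -0.031, -0.029], [-0.103, -0.031, -0.037], [-0.105, -0.032, -0.047], [-0.108, -0.033, -0.06], [-0.101, -0.031, -0.082], [-0.044, -0.014, -0.043], [-0.037, -0.011, -0.035], [-0.023, -0.007, -0.035]]
```

Request:
drive_tool(
  commands="0.07 0.07 0 0 0 -0.143 0;0.07 0.07 0 0 0 -0.143 0;0.07 0.07 0 0 0 -0.143 0;0.07 0.07 0 0 0 -0.143 0;0.07 0.07 0 0 0 -0.143 0;0.07 0.07 0 0 0 -0.143 0;0.07 0.07 0 0 0 -0.143 0;0.07 0.07 0 0 0 -0.143 0;0.07 0.07 0 0 0 -0.143 0;0.07 0.07 0 0 0 -0.143 0;0.06 0.07 0 0 0 -0.143 0;0.06 0.07 0 0 0 -0.143 0;0.05 0.07 0 0 0 -0.143 0;0 0 0 0 0 -0.141 0;0 0 0 -0.041 0.133 0 0;0 0 0 -0.041 0.133 0 0;0 0 0 -0.04 0.133 0 0;0 0 0 -0.04 0.132 0 0;0 0 0 0 0 0 0;0 0 0 0 0 0 0",
)

```text
time_s: 15.78
eef_pos: [591.8, -90.3, 233.0]
ee_rot: [0.031, 0.965, 0.146, -0.214]
force: [-0.3, -0.7, 0.7]
grip_width: -0.002
grip_force: 0.0
```

```bash
python3 - <<'E'
from plan import *
state();s=sense();print(s['eef_pos'],s['joints']);Rt=q2R(s['ee_rot']);print(Rt, 'want z',X*zt[0],zt[1],'y',Y)
E
```

```text
15.78 cradle xyz [110.8  53.9 233. ] Fx,Fy,Fz [-0.5 -0.5  0.7] [('+', 'r 150.9 th 2.015 T -0.116'), ('-', 'r 151.9 th 1.870 T -0.106')]
[591.76352341 -90.26537888 232.99571887] [-0.2578541   0.72188928  0.95717642 -0.23096901  1.83367348  0.99530644]
[[ 0.86591967  0.29437359 -0.4043851 ]
 [ 0.26793099 -0.95568652 -0.12196828]
 [-0.42236963 -0.00273257 -0.90641957]] want z [-0.40421649 -0.12334999] -0.9063077870366499 y [-0.29187094  0.95645771]
```

Request:
drive_tool(
  commands="0 0.01 -0.1 0 0 0 0;0 0 -0.2 0 0 0 0;0 0 -0.25 0 0 0 0;0 0 -0.15 0 0 0 0;0 0 -0.08 0 0 0 0;-0.03 -0.01 -0.03 0 0 0 0;-0.05 -0.015 0 0 0 0 0;-0.05 -0.015 0.02 0 0 0 0;-0.05 -0.015 0.02 0 0 0 0;0 0 0 0 0 0 0",
)

```text
time_s: 16.62
eef_pos: [573.1, -95.6, 160.0]
ee_rot: [0.032, 0.966, 0.145, -0.213]
force: [0.5, -0.4, 0.9]
grip_width: 0.002
grip_force: 0.0
```

```bash
python3 - <<'E'
from plan import *
state()
E
```

```text
16.62 cradle xyz [ 91.4  54.3 160. ] Fx,Fy,Fz [ 0.3 -0.5  0.9] [('+', 'r 78.4 th 2.194 T -0.022'), ('-', 'r 76.6 th 1.910 T -0.001')]
```

Request:
drive_tool(
  commands="-0.05 -0.013 0 0 0 0 0;-0.05 -0.013 0 0 0 0 0;-0.055 -0.014 0 0 0 0 0;-0.051 -0.016 0.005 0 0 0 0;-0.051 -0.016 0.005 0 0 0 0;-0.051 -0.016 -0.003 0 0 0 0;-0.051 -0.016 -0.003 0 0 0 0;-0.05 -0.016 -0.011 0 0 0 0;-0.05 -0.015 -0.011 0 0 0 0;-0.05 -0.015 -0.014 0 0 0 0;-0.05 -0.016 -0.015 0 0 0 0;0 0 0 0 0 0 0",
)

```text
time_s: 17.62
eef_pos: [517.6, -111.7, 154.2]
ee_rot: [0.032, 0.966, 0.145, -0.213]
force: [1.9, 0.5, 1.2]
grip_width: -0.003
grip_force: 1.3
```

```bash
python3 - <<'E'
from plan import *
state()
E
```

```text
17.62 cradle xyz [ 33.7  55.1 154.2] Fx,Fy,Fz [ 2.  -0.1  1.2] [('+', 'r 56.9 th 1.350 T 0.124'), ('-', 'r 71.7 th 1.106 T 0.166')]
```

Request:
drive_tool(
  commands="-0.056 -0.017 -0.014 0 0 0 0;-0.056 -0.017 -0.014 0 0 0 0;-0.053 -0.016 -0.023 0 0 0 0;-0.053 -0.016 -0.024 0 0 0 0;-0.054 -0.016 -0.03 0 0 0 0;-0.054 -0.017 -0.03 0 0 0 0;-0.05 -0.016 -0.041 0 0 0 0;-0.05 -0.016 -0.041 0 0 0 0;0 0 0 0 0 0 0",
)

```text
time_s: 18.37
eef_pos: [474.8, -124.9, 131.7]
ee_rot: [0.032, 0.966, 0.145, -0.214]
force: [-0.7, -0.6, 0.8]
grip_width: -0.004
grip_force: 0.0
```

```bash
python3 - <<'E'
from plan import *
state()
p=capture('scene');u,v=proj(p,sense()['eef_pos'])[0].astype(int);cv2.imwrite('pics/sc6.png',cv2.resize(p['pixels'][v-60:v+80,u-90:u+90],None,fx=4,fy=4,interpolation=cv2.INTER_CUBIC))
E
```

```text
18.37 cradle xyz [-11.1  54.9 131.7] Fx,Fy,Fz [-0.8 -0.3  0.8] [('+', 'r 63.9 th 0.508 T 0.014'), ('-', 'r 85.8 th 0.490 T 0.021')]
```

View pics/sc6.png

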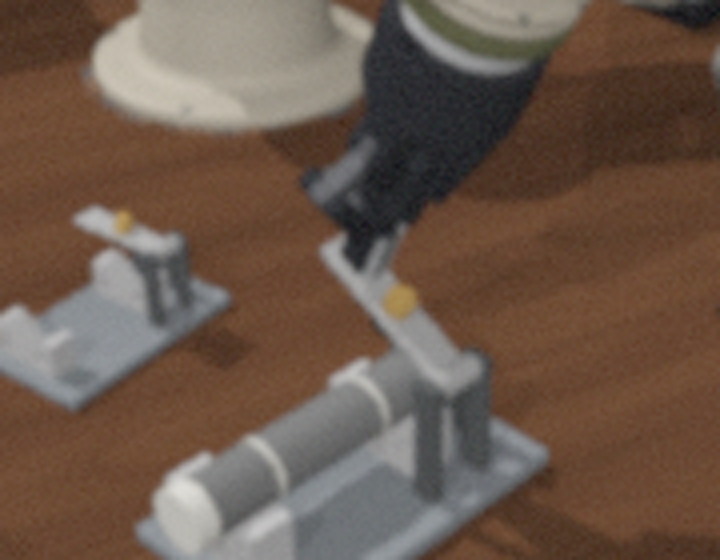

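The finger bears on the strap beyond the knob at θ≈0.5, and the tube is undisturbed. I continue down gently.

Request:
drive_tool(
  commands="-0.022 -0.006 -0.02 0 0 0 0;-0.022 -0.007 -0.02 0 0 0 0;-0.018 -0.006 -0.018 0 0 0 0;-0.018 -0.005 -0.017 0 0 0 0;-0.012 -0.004 -0.018 0 0 0 0;-0.011 -0.003 -0.017 0 0 0 0",
)

```text
time_s: 18.92
eef_pos: [465.7, -127.9, 121.4]
ee_rot: [0.032, 0.966, 0.145, -0.212]
force: [6.4, 1.8, 4.6]
grip_width: 0.002
grip_force: 3.1
```

```bash
python3 - <<'E'
from plan import *
state()
for th in np.arange(.3,-.26,-.04): print(round(th,2),np.round((tcp(th-.04,70,1)-tcp(th,70,1))/100,3),end=' ')
E
```

```text
18.92 cradle xyz [-20.7  54.7 121.4] Fx,Fy,Fz [ 6.7 -0.2  4.6] [('+', 'r 68.0 th 0.306 T 0.450'), ('-', 'r 89.9 th 0.338 T 0.604')]
0.3 [-0.009 -0.003 -0.027] 0.26 [-0.007 -0.002 -0.027] 0.22 [-0.006 -0.002 -0.027] 0.18 [-0.005 -0.002 -0.027] 0.14 [-0.004 -0.001 -0.028] 0.1 [-0.003 -0.001 -0.028] 0.06 [-0.002 -0.001 -0.028] 0.02 [-0.001 -0.    -0.028] -0.02 [-0.    -0.    -0.028] -0.06 [ 0.001  0.    -0.028] -0.1 [ 0.002  0.001 -0.028] -0.14 [ 0.003  0.001 -0.028] -0.18 [ 0.004  0.001 -0.028] -0.22 [ 0.005  0.002 -0.027] -0.26 [ 0.006  0.002 -0.027]
```

Request:
drive_tool(
  commands="-0.003 -0.001 -0.01 0 0 0 0;-0.003 -0.001 -0.01 0 0 0 0;-0.003 -0.001 -0.01 0 0 0 0",
)

```text
time_s: 19.17
eef_pos: [464.7, -128.2, 118.5]
ee_rot: [0.032, 0.966, 0.145, -0.213]
force: [5.3, 1.5, 4.6]
grip_width: 0.003
grip_force: 3.1
```

Request:
drive_tool(
  commands="-0.002 -0.001 -0.01 0 0 0 0;-0.002 -0.001 -0.01 0 0 0 0",
)

```text
time_s: 19.33
eef_pos: [464.2, -128.4, 116.5]
ee_rot: [0.032, 0.966, 0.145, -0.213]
force: [3.3, 1.5, 5.8]
grip_width: -0.001
grip_force: 3.1
```

Request:
drive_tool(
  commands="-0.002 -0.001 -0.01 0 0 0 0;-0.002 -0.001 -0.01 0 0 0 0",
)

```text
time_s: 19.5
eef_pos: [463.7, -128.6, 114.5]
ee_rot: [0.032, 0.966, 0.145, -0.213]
force: [3.6, 1.3, 4.6]
grip_width: 0.002
grip_force: 3.1
```

```bash
python3 - <<'E'
from plan import *
state()
E
```

```text
19.5 cradle xyz [-22.9  54.7 114.5] Fx,Fy,Fz [3.8 0.2 4.6] [('+', 'r 68.0 th 0.200 T 0.365'), ('-', 'r 89.7 th 0.257 T 0.492')]
```

```bash
cat >> plan.py <<'E'
def wt():
    s=sense();F=np.array(s['force']);M=np.array(s['wrist_torque']);Yw=np.r_[Y,0];Xw=np.r_[X,0]
    print('My',M@Yw)
    for k in(-1,1):
        v=17*zt+k*11*t;L=Xw*v[0]+np.array([0,0,v[1]]);print(k,'pred My about TCP',np.cross(L,F)@Yw/1000)
E
python3 - <<'E'
from plan import *
wt()
E
```

```text
My -0.5411914478658267
-1 pred My about TCP 0.03722731296443626
1 pred My about TCP -0.08968164423188066
```

Request:
drive_tool(
  commands="-0.002 0 -0.01 0 0 0 0;-0.002 -0.001 -0.01 0 0 0 0",
)

```text
time_s: 19.67
eef_pos: [463.2, -128.7, 112.5]
ee_rot: [0.032, 0.966, 0.145, -0.213]
force: [3.1, 1.7, 5.5]
grip_width: 0.002
grip_force: 3.1
```

```bash
python3 - <<'E'
from plan import *
state();wt()
E
```

```text
19.67 cradle xyz [-23.3  54.7 112.5] Fx,Fy,Fz [3.5 0.7 5.5] [('+', 'r 68.0 th 0.170 T 0.415'), ('-', 'r 89.6 th 0.235 T 0.557')]
My -0.4759512047879362
-1 pred My about TCP 0.05647032348616318
1 pred My about TCP -0.08531234959351748
```

Request:
drive_tool(
  commands="-0.001 0 -0.01 0 0 0 0;-0.002 -0.001 -0.01 0 0 0 0",
)

```text
time_s: 19.83
eef_pos: [462.9, -128.8, 110.5]
ee_rot: [0.032, 0.966, 0.145, -0.213]
force: [3.1, 1.6, 6.3]
grip_width: -0.003
grip_force: 3.1
```

Request:
drive_tool(
  commands="-0.001 0 -0.01 0 0 0 0;-0.001 -0.001 -0.01 0 0 0 0",
)

```text
time_s: 20.0
eef_pos: [462.5, -129.0, 108.5]
ee_rot: [0.032, 0.966, 0.145, -0.214]
force: [2.5, 2.1, 6.7]
grip_width: 0.001
grip_force: 3.1
```

Request:
drive_tool(
  commands="-0.001 0 -0.01 0 0 0 0;-0.001 -0.001 -0.01 0 0 0 0",
)

```text
time_s: 20.17
eef_pos: [462.2, -129.0, 106.5]
ee_rot: [0.032, 0.966, 0.145, -0.214]
force: [2.3, 1.9, 5.5]
grip_width: 0.002
grip_force: 3.1
```

```bash
python3 - <<'E'
from plan import *
state();wt()
E
```

```text
20.17 cradle xyz [-24.4  54.7 106.5] Fx,Fy,Fz [2.8 1.2 5.5] [('+', 'r 68.0 th 0.081 T 0.394'), ('-', 'r 89.3 th 0.167 T 0.529')]
My -0.1518684477365948
-1 pred My about TCP 0.06433847832878664
1 pred My about TCP -0.07054272723661494
```

Request:
drive_tool(
  commands="0 0 -0.01 0 0 0 0;-0.001 0 -0.01 0 0 0 0",
)

```text
time_s: 20.33
eef_pos: [462.0, -129.1, 104.5]
ee_rot: [0.032, 0.966, 0.145, -0.214]
force: [0.4, 0.9, 6.0]
grip_width: -0.0
grip_force: 3.1
```

Request:
drive_tool(
  commands="-0.001 0 -0.01 0 0 0 0",
)

```text
time_s: 20.42
eef_pos: [461.9, -129.1, 103.5]
ee_rot: [0.032, 0.966, 0.145, -0.214]
force: [0.8, 1.4, 6.5]
grip_width: -0.003
grip_force: 3.1
```

Request:
drive_tool(
  commands="-0.001 0 -0.01 0 0 0 0",
)

```text
time_s: 20.5
eef_pos: [461.8, -129.1, 102.5]
ee_rot: [0.032, 0.966, 0.145, -0.214]
force: [1.1, 1.5, 6.3]
grip_width: -0.004
grip_force: 3.1
```

Request:
drive_tool(
  commands="0 0 -0.01 0 0 0 0",
)

```text
time_s: 20.58
eef_pos: [461.8, -129.1, 101.5]
ee_rot: [0.032, 0.966, 0.145, -0.214]
force: [0.4, 0.7, 6.2]
grip_width: -0.001
grip_force: 3.1
```

Request:
drive_tool(
  commands="0 0 -0.01 0 0 0 0",
)

```text
time_s: 20.67
eef_pos: [461.7, -129.2, 100.5]
ee_rot: [0.032, 0.965, 0.145, -0.214]
force: [0.7, 1.1, 6.6]
grip_width: 0.0
grip_force: 3.1
```

```bash
python3 - <<'E'
from plan import *
state()
E
```

```text
20.67 cradle xyz [-24.9  54.7 100.5] Fx,Fy,Fz [1.  0.9 6.6] [('+', 'r 68.1 th -0.008 T 0.455'), ('-', 'r 88.8 th 0.099 T 0.596')]
```

Request:
drive_tool(
  commands="0 0 -0.01 0 0 0 0",
)

```text
time_s: 20.75
eef_pos: [461.7, -129.2, 99.5]
ee_rot: [0.032, 0.965, 0.145, -0.214]
force: [0.6, 0.7, 5.7]
grip_width: -0.0
grip_force: 3.1
```

Request:
drive_tool(
  commands="0 0 -0.01 0 0 0 0",
)

```text
time_s: 20.83
eef_pos: [461.7, -129.2, 98.5]
ee_rot: [0.032, 0.965, 0.145, -0.214]
force: [0.1, 0.2, 6.0]
grip_width: -0.002
grip_force: 3.1
```

Request:
drive_tool(
  commands="0 0 -0.01 0 0 0 0",
)

```text
time_s: 20.92
eef_pos: [461.6, -129.2, 97.5]
ee_rot: [0.032, 0.965, 0.145, -0.214]
force: [-0.2, 1.3, 6.7]
grip_width: 0.002
grip_force: 3.1
```

Request:
drive_tool(
  commands="0 0 -0.01 0 0 0 0",
)

```text
time_s: 21.0
eef_pos: [461.6, -129.2, 96.5]
ee_rot: [0.032, 0.965, 0.145, -0.214]
force: [-0.8, 0.6, 6.9]
grip_width: 0.0
grip_force: 3.1
```

Request:
drive_tool(
  commands="0 0 -0.01 0 0 0 0",
)

```text
time_s: 21.08
eef_pos: [461.6, -129.2, 95.5]
ee_rot: [0.032, 0.965, 0.145, -0.214]
force: [0.6, -0.2, 5.4]
grip_width: -0.002
grip_force: 3.1
```

Request:
drive_tool(
  commands="0 0 -0.01 0 0 0 0",
)

```text
time_s: 21.17
eef_pos: [461.6, -129.2, 94.5]
ee_rot: [0.032, 0.965, 0.145, -0.214]
force: [1.5, 0.4, 6.8]
grip_width: -0.0
grip_force: 3.1
```

Request:
drive_tool(
  commands="0.001 0 -0.01 0 0 0 0",
)

```text
time_s: 21.25
eef_pos: [461.7, -129.2, 93.5]
ee_rot: [0.032, 0.965, 0.145, -0.214]
force: [0.3, -0.0, 8.2]
grip_width: -0.0
grip_force: 3.1
```

Request:
drive_tool(
  commands="0 0 -0.01 0 0 0 0",
)

```text
time_s: 21.33
eef_pos: [461.7, -129.2, 92.5]
ee_rot: [0.032, 0.965, 0.145, -0.214]
force: [0.3, 0.6, 7.1]
grip_width: -0.003
grip_force: 3.5
```

Request:
drive_tool(
  commands="0.001 0 -0.01 0 0 0 0",
)

```text
time_s: 21.42
eef_pos: [461.8, -129.2, 91.6]
ee_rot: [0.032, 0.965, 0.145, -0.214]
force: [-0.0, 1.4, 7.7]
grip_width: 0.002
grip_force: 4.1
```

```bash
python3 - <<'E'
from plan import *
state()
E
```

```text
21.42 cradle xyz [-24.8  54.6  91.6] Fx,Fy,Fz [0.4 1.3 7.7] [('+', 'r 68.3 th -0.139 T 0.521'), ('-', 'r 88.0 th -0.002 T 0.678')]
```

Grip force is a cleaner load signal: it stayed at 3.1 and is now rising, so the pad met the tube at z≈93. I continue in 1 mm steps.

Request:
drive_tool(
  commands="0.001 0 -0.01 0 0 0 0",
)

```text
time_s: 21.5
eef_pos: [461.9, -129.2, 90.7]
ee_rot: [0.032, 0.965, 0.145, -0.214]
force: [-0.9, 1.6, 9.4]
grip_width: 0.001
grip_force: 4.7
```

Request:
drive_tool(
  commands="0 0 -0.01 0 0 0 0",
)

```text
time_s: 21.58
eef_pos: [461.9, -129.2, 89.8]
ee_rot: [0.032, 0.965, 0.145, -0.214]
force: [0.1, 0.8, 11.4]
grip_width: 0.001
grip_force: 5.3
```

```bash
python3 - <<'E'
from plan import *
state()
E
```

```text
21.58 cradle xyz [-24.7  54.6  89.8] Fx,Fy,Fz [ 0.4  0.7 11.4] [('+', 'r 68.3 th -0.165 T 0.773'), ('-', 'r 87.8 th -0.022 T 1.005')]
```

Request:
drive_tool(
  commands="0 0 -0.009 0 0 0 0",
)

```text
time_s: 21.67
eef_pos: [462.0, -129.2, 89.0]
ee_rot: [0.032, 0.965, 0.145, -0.214]
force: [-0.1, 2.1, 12.5]
grip_width: -0.002
grip_force: 5.7
```

```bash
python3 - <<'E'
from plan import *
state();print(sense()['grip_force'])
E
```

```text
21.67 cradle xyz [-24.7  54.6  89. ] Fx,Fy,Fz [ 0.5  2.1 12.5] [('+', 'r 68.4 th -0.176 T 0.843'), ('-', 'r 87.8 th -0.031 T 1.096')]
5.743327662348747
```

The torque is about 0.8 N m, inside the band. I lift off straight up.

Request:
drive_tool(
  commands="0 0 0.01 0 0 0 0;0 0 0.02 0 0 0 0;0 0 0.05 0 0 0 0;0 0 0.1 0 0 0 0;0 0 0.2 0 0 0 0;0 0 0.3 0 0 0 0;0 0 0.3 0 0 0 0;0 0 0.2 0 0 0 0;-0.1 0.2 0.1 0 0 0 0;-0.2 0.3 0 0 0 0 0;-0.2 0.3 0 0 0 0 0;-0.1 0.2 0 0 0 0 0;0 0 0 0 0 0 0;0 0 0 0 0 0 0",
)

```text
time_s: 22.83
eef_pos: [401.8, -28.5, 216.9]
ee_rot: [0.032, 0.966, 0.146, -0.213]
force: [-0.0, -0.5, 1.0]
grip_width: -0.004
grip_force: 0.0
```

```bash
python3 - <<'E'
from plan import *
a=capture('scene');b=capture('side')
f=lambda p,x,y:cv2.resize(p['pixels'][y:y+150,x:x+100],None,fx=4,fy=4,interpolation=cv2.INTER_CUBIC)
cv2.imwrite('pics/end.png',np.hstack([f(a,200,170),f(b,235,160)]))
E
```

```text
(no output)
```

View pics/end.png

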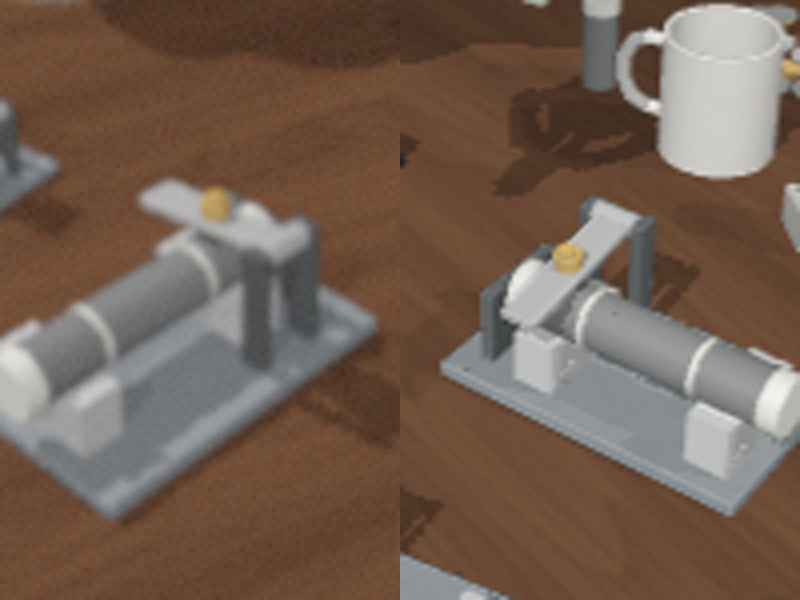

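The strap lies closed over the tube, with its knob at (568,257) in the right half. The tube is seated in both Vs with its end at the stop, and the robot is clear.

```bash
python3 -c "
from rig import *
print(finish_job())"
```

```text
the job is handed in; nothing more can be done
None
```

I laid the tube in the cradle, pushed it onto the end stop at about 6 N, and clamped the strap at roughly 0.8 N m (an estimated 6 to 9 N on the tube), then handed the job in at about 23 s with the robot clear; no verdict came back.

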